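# Sweep the rock chips into the bench scoop

### The arm

A 7-joint arm with a two-finger parallel gripper is mounted at the origin on a cart in front of the work surface, level with it; the furniture and walls round the work are solid. World frame = base frame: x ahead of the robot, y to its left, z up, the work surface at z = 0. Lengths are in m, angles in rad, forces in N, time in s.
With the tool pointing down it reaches from about 0.4 to 0.85 m from the base axis. Payload 10.4 kg.
Tool frame: the origin (TCP) lies on the centre line of the jaws, within the pads' length; the fingertips stand 17 mm ahead of it and the grasp point (between the pads) lies 2 mm behind it; z points along the fingers, y is the line along which they close (so a half turn about z gives the same grasp; the last joint's range is limited). The gripper opens to 85 mm and grips with 20 to 120 N. Pads are 22 mm wide; open, the fingers measure 114 mm over their backs; the gripper's body (76 mm by 85 mm) begins 54 mm behind the grasp point. The pads swing forward as they close: fully open they stand 13 mm farther back than shut.
Start: joints at [1.142, 0.332, -0.065, 1.46, 0.022, 1.35, -0.088], TCP at [0.247, -0.574, 0.248] pointing down, gripper open.
Joint ranges: [-2.6, 2.6], [-0.5, 2.12], [-1.47, 1.34], [0.16, 2.42], [-1.27, 4.41], [0.06, 2.06], [-2.6, 2.6]. Speed limits (rad/s): [2.22, 2.22, 2.79, 2.79, 3.14, 3.14, 3.14].

### API

Orientations are given as a unit quaternion [x, y, z, w].
In Python, from workcell import sensors, imaging, order, spotter gives the robot as it stands. The module is installed in compiled form; this text tells all that it offers.
- The arm moves only by the shell command python3 -m inch 'ROWS' [FORCE]. ROWS is JSON, a list that holds one entry, the list of rows, each a list of 7 numbers: the shift along the tool's x, y, z in m, then the turn, a rotation vector about the tool's x, y, z in rad, then the closure, from -1 (fully open) to 1 (shut). In form: [[[x, y, z, ax, ay, az, hand], ...]]. A call has 1 to 10 rows; each row is the pose to reach, as a shift and turn from the pose commanded when the call began, along the tool's axes at that moment; what a row does not reach only later rows make up. A row lasts 1/10 s, in which the tool goes at most 50 mm and 8.59 degrees, less where a joint would pass 70% of its speed; a pose out of reach is approached as far as the arm can. A call with a gripper value outside its range is refused whole. The fingers move at their own pace and stop on an object; FORCE is the grip in N (left out, the last holds). Time passes only in rows, so rows that repeat a pose let the fingers close. It gives the time, the measured TCP pose, the force, the opening and the grip force at its end, in the units of the state.
- sensors.get_obs(): the state, without advancing time (a new reading comes with each control period).
- imaging.camera(name): name is "scene" or "top"; returns the picture (400x640x3 uint8, blue, green, red); there is no depth.
- imaging.calibration(name): a dict with "mtx" (3x3 intrinsics, pixels), "R" (3x3) and "t" (3): a world point X has camera coordinates R X + t. Camera axes: x right, y down, z forward; pixel columns grow to the right and rows downward; lengths in m; the calibration is good to about 2 mm. A picture is of the moment at which its call begins. calibration takes no time and is no camera call.
- order.hand_in(): hands the job in; it is judged then, once.
Trained networks look in the newest picture that a camera, given by its name, has taken for a name from the list of things; names that differ only in an ending like _2 or _b are one class to them, and where a whole thing is asked for, a point or a joint stands for the part that bears it (a point fixed in the world has none). Each returns a list of dicts, best first, with "conf" (0 to 1); they miss things now and then, are a little off and sometimes report something else, mostly with a low value. They report only what shows in the picture. A call takes as long as a camera call.
- spotter.look_for(label, camera): "pixel" ([column, row] in pixels, amid what is visible of it).
The state is a dict: "clock": time; "joint_pos": joint angles; "joint_velocities": joint speeds; "tau": joint torques, N m; "position": TCP position; "ee_rot": TCP orientation; "ft_force": force on the tool from outside, world axes, zero at the start; "torque": the same for the moment, N m; "grip_width": opening from 0.0 (shut) to 1.0 (fully open); "grasp_force": force on a finger pad.
Only numpy, scipy, OpenCV 4.12 (cv2) and the standard library are available. Lean on these libraries where they do the work, as an engineer would, in place of code of your own. Each camera call takes 0.05 s, during which the arm holds its last target. There are 200 camera calls.

### The job

Clear the three loose rock chips that lie on the bench in front of the blue scoop through its open mouth, sweeping with the fingertips, until every chip lies inside on the blue floor, wholly past the bare-metal strip at the mouth. Push them gently along the surface, without flinging, pinching or lifting them, and do not shift or tip the vial, the glass jar or the glue bottle standing nearby.

Things in the scene. Friction and masses are not known exactly. Their poses are not given: they have to be found in the camera images.
- pan: blue sheet-metal scoop fixed to the bench, 110 mm deep (x) by 170 mm wide (y). Origin at bench height under the middle of its floor. Walls 2 mm thick, 32 mm high at the back (+x) and both sides (+-y), inside 166 mm wide; open mouth at -x. Its +x, the way to sweep, points away from the robot within 30 degrees of world x. Ears 6 mm high stick out 18 mm from the sides
- pan_lip (a point): middle of the inner edge of the bare-metal lip strip, at bench height, 55 mm before the pan's origin (pan x = -55 mm). The strip, 20 mm wide, lies across the mouth from pan x = -75 mm to here; from here the blue floor runs to the back wall's inner face at pan x = +53 mm. Strip and floor are paper-thin (0.5 mm): things slide over them as over the bench
- chip_a: rock chip, irregular, dark grey-brown, 17x21 mm, 14 mm high; origin at the centre of its underside as it first lies, flat on the bench at an arbitrary yaw; 12 g or so, slides easily. At the start it lies 90 to 165 mm before the pan's origin (pan -x side), within 65 mm of the pan's centre line
- chip_b: rock chip, irregular, dark brown, 18x22 mm, 12 mm high; origin at the centre of its underside as it first lies, flat on the bench at an arbitrary yaw; 12 g or so, slides easily. At the start it lies 90 to 165 mm before the pan's origin (pan -x side), within 65 mm of the pan's centre line
- chip_c: rock chip, irregular, dark grey-brown, 20x22 mm, 12 mm high; origin at the centre of its underside as it first lies, flat on the bench at an arbitrary yaw; 12 g or so, slides easily. At the start it lies 90 to 165 mm before the pan's origin (pan -x side), within 65 mm of the pan's centre line
- vial: clear vial with black cap, 23 mm across, 58 mm high, standing to the left (+y) of the area with the chips; origin at the centre of its base; leave alone
- glass_jar: open glass jar, 46 mm across, 53 mm high, standing to the right (-y) of the area with the chips and nearer the robot; origin at the centre of its base; leave alone
- glue: white glue bottle, 37 mm across, 88 mm high, standing farther to the left; origin at the centre of its base; leave alone
- specimen_box: wooden specimen box, fixed, to the right (-y) of the scoop: 100 mm (x) by 150 mm (y), 46 mm high, its open lid standing up along the back to 150 mm; origin under its centre; only an obstacle

How it is judged:
At the end, for the whole second after the job is handed in: All three chips lie at rest (slower than 0.02 m/s) inside the scoop between its walls, each chip's origin at least 7 mm past the bare-metal strip (pan x above -48 mm) and lower than 28 mm above the bench (x of chip_a in the frame of pan between -0.048 and 0.055 m and y of chip_a in the frame of pan between -0.085 and 0.085 m and height (world z) of each of chip_a, chip_b, chip_c below 0.028 m and linear speed of each of chip_a, chip_b, chip_c below 0.02 m/s and x of chip_b in the frame of pan between -0.048 and 0.055 m and y of chip_b in the frame of pan between -0.085 and 0.085 m and x of chip_c in the frame of pan between -0.048 and 0.055 m and y of chip_c in the frame of pan between -0.085 and 0.085 m); the robot touches nothing.
It fails at once if a chip is lifted off the surface (height (world z) of any of chip_a, chip_b, chip_c above 0.028 m).
It fails at once if a chip is pinched or squeezed by the fingers (over 18 N) (contact force between the fingers and chip_a above 18 N or contact force between the fingers and chip_b above 18 N or contact force between the fingers and chip_c above 18 N).
It fails at once if a chip is flung (faster than 0.8 m/s) (linear speed of any of chip_a, chip_b, chip_c above 0.8 m/s).
It fails at once if the vial, the glass jar or the glue bottle is shifted (over 15 mm) or tipped (distance of any of vial, glass_jar, glue from where it was at the start of the episode above 0.015 m or angle between any of vial, glass_jar, glue's own z axis and vertical above 0.3 rad).
It also fails if it takes over 58 s, if anything falls off the work surface, if the arm or the gripper's body presses on something with over 40 N, if the wrist force passes 120 N, or if a joint passes its speed limit or range.

## Working session

There is one attempt and no reset: what is moved stays moved. The work goes in short steps, Python scripts to look and compute and a shell command to move; the robot and the scene stay as the last step left them, time stands still between calls to the robot, and variables do not carry over. Pictures are saved under pics/ and viewed, at most 10 in all, crops included, and the job is handed in when it is done.

```bash
mkdir -p pics
cat > h.py <<'E'
import numpy as np, cv2
from workcell import sensors, imaging, order, spotter
def ray(cam,px,z=0.0):
    c=imaging.calibration(cam);K,R,t=[np.array(c[k],float) for k in("mtx","R","t")]
    t=t.ravel();o=-R.T@t;d=R.T@np.linalg.inv(K)@np.array([px[0],px[1],1.])
    return o+d*(z-o[2])/d[2]
def proj(cam,X):
    c=imaging.calibration(cam);p=np.array(c["mtx"])@(np.array(c["R"])@np.array(X,float)+np.array(c["t"]).ravel());return p[:2]/p[2]
E
python3 - <<'E'
from h import *
for c in("top","scene"):
    im=imaging.camera(c);cv2.imwrite(f"pics/{c}0.png",im)
    for n,z in(("chip_a",.006),("pan",0),("vial",.03),("glass_jar",.025),("glue",.04),("specimen_box",.02)):
        for d in spotter.look_for(n,c)[:4]:
            print(c,n,round(d["conf"],2),np.round(d["pixel"]),np.round(ray(c,d["pixel"],z),3))
s=sensors.get_obs();print(s["clock"],s["position"],s["ee_rot"],s["grip_width"])
E
```

```text
top chip_a 0.57 [343. 200.] [0.515 0.139 0.006]
top chip_a 0.53 [296. 203.] [0.51  0.24  0.006]
top chip_a 0.47 [326. 189.] [0.54  0.176 0.006]
top pan 0.74 [317. 149.] [0.627 0.196 0.   ]
top glass_jar 0.72 [383. 221.] [0.471 0.056 0.025]
top glue 0.6 [216. 251.] [0.41  0.405 0.04 ]
scene chip_a 0.62 [309. 227.] [0.515 0.241 0.006]
scene chip_a 0.59 [343. 211.] [0.53  0.127 0.006]
scene chip_a 0.4 [324. 218.] [0.529 0.187 0.006]
scene pan 0.95 [296. 201.] [0.654 0.189 0.   ]
scene vial 0.79 [277. 231.] [0.51  0.329 0.03 ]
scene glass_jar 0.74 [378. 202.] [0.489 0.05  0.025]
scene glue 0.65 [266. 262.] [0.412 0.405 0.04 ]
0.7 [ 0.2467504  -0.57424246  0.24835968] [9.79483573e-01 2.01524012e-01 2.17198905e-05 4.50974962e-05] 1.0009174056012222
```

View pics/top0.png

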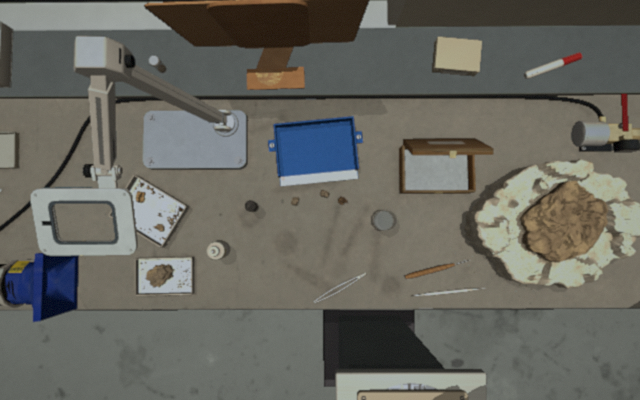

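View pics/scene0.png

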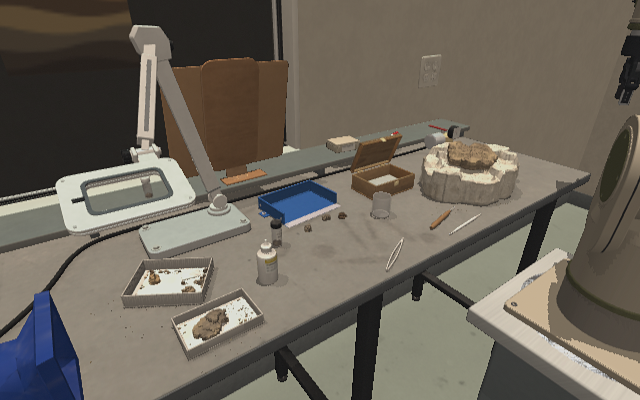

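Run:
```python
from h import *
im=cv2.imread("pics/top0.png")
cv2.imwrite("pics/crop0.png",cv2.resize(im[110:240,240:400],None,fx=4.5,fy=4.5,interpolation=cv2.INTER_CUBIC))
b=im.astype(int)
m=((b[...,0]>1.4*b[...,2])&(b[...,0]>70)).astype(np.uint8);m[:105]=0;m[200:]=0;m[:,:262]=0;m[:,375:]=0
w=((b.min(2)>175)).astype(np.uint8);w[:160]=0;w[200:]=0;w[:,:262]=0;w[:,375:]=0
for k in(m,w):
    c=max(cv2.findContours(k,0,2)[0],key=cv2.contourArea);r=cv2.minAreaRect(c);p=cv2.boxPoints(r);print(r);print(np.round([ray("top",q) for q in p],3)); print(np.round(ray("top",r[0]),3))
print(imaging.calibration("top"))
```

```text
((315.48095703125, 145.96958923339844), (53.20306396484375, 94.14083862304688), 84.47245788574219)
[[0.684 0.307 0.   ]
 [0.703 0.101 0.   ]
 [0.586 0.091 0.   ]
 [0.567 0.296 0.   ]]
[0.635 0.199 0.   ]
((318.7425537109375, 177.4257354736328), (6.5672454833984375, 74.42877960205078), 84.2894058227539)
[[0.565 0.273 0.   ]
 [0.58  0.112 0.   ]
 [0.566 0.111 0.   ]
 [0.551 0.272 0.   ]]
[0.566 0.192 0.   ]
{'mtx': array([[441.68166413,   0.        , 315.24816811],
       [  0.        , 441.68166413, 198.29006701],
       [  0.        ,   0.        ,   1.        ]]), 'R': array([[-0.00401429, -0.99996812, -0.00690275],
       [-0.99834781,  0.00440327, -0.05729097],
       [ 0.05731954,  0.00666137, -0.99833366]]), 't': array([0.2018652 , 0.51843883, 0.92732749])}
```

View pics/crop0.png

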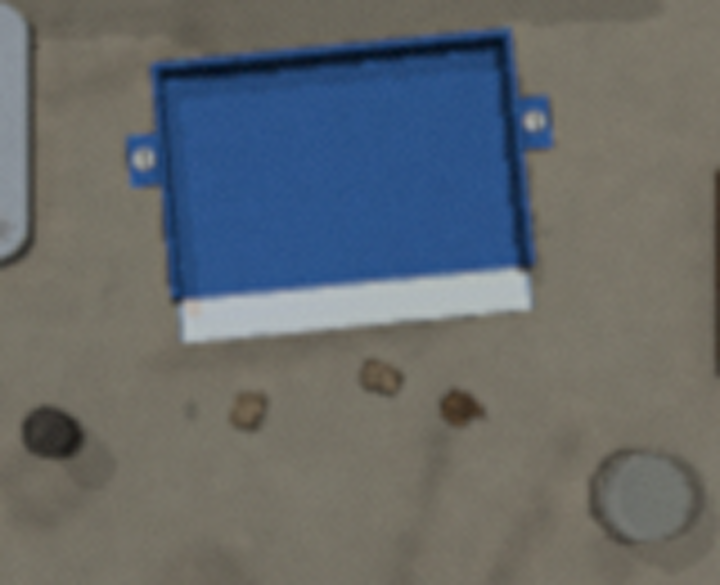

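The top crop shows the scoop yawed about 5.6° with its strip centre at about (319,178). The chips are at about (295,201), (324,194) and (342.5,200.5), the vial at (251,206) and the jar at (383,220). I'll push each chip separately with nearly shut fingers.

```bash
cat >> h.py <<'E'
from scipy.spatial.transform import Rotation as Ro
P0=np.array([.631,.197]);YAW=.098
C,S=np.cos(YAW),np.sin(YAW);RP=np.array([[C,-S],[S,C]])
def w2p(X): return RP.T@(np.array(X)[:2]-P0)
def p2w(p): return P0+RP@np.array(p)
def to(world):
    s=sensors.get_obs();return np.round(Ro.from_quat(s["ee_rot"]).inv().apply(np.array(world)-s["position"]),3)
E
python3 - <<'E'
from h import *
for q in((295.,201),(324.4,194),(342.5,200.5)): X=ray("top",q,.006);print(X,w2p(X))
print("vial",ray("top",(251,206),.05),"jar",ray("scene",(378,202),.025))
a=[*p2w((-.148,.055)),.12]
print(a,"via",to([.45,-.3,.27]),"end",to(a))
s=sensors.get_obs();print("turn",(Ro.from_quat(s["ee_rot"]).inv()*Ro.from_euler('z',YAW)*Ro.from_quat([1,0,0,0])).as_rotvec())
E
```

```text
[0.51417285 0.24343015 0.006     ] [-0.11172372  0.05763811]
[0.52901669 0.17996225 0.006     ] [-0.10316101 -0.00697763]
[0.51480444 0.14103639 0.006     ] [-0.12111369 -0.04432614]
vial [0.50200723 0.33165293 0.05      ] jar [0.49010015 0.0479713  0.025     ]
[np.float64(0.4783287508396702), np.float64(0.23725530623190552), 0.12] via [ 0.295 -0.172 -0.022] end [ 0.533 -0.654  0.128]
turn [ 9.25795255e-05 -3.91241440e-05  3.07827214e-01]
```

```bash
python3 -m inch '[[[0.295,-0.172,-0.022,0,0,0.31,0.8],[0.295,-0.172,-0.022,0,0,0.31,0.8],[0.295,-0.172,-0.022,0,0,0.31,0.8],[0.295,-0.172,-0.022,0,0,0.31,0.8],[0.295,-0.172,-0.022,0,0,0.31,0.8],[0.295,-0.172,-0.022,0,0,0.31,0.8],[0.295,-0.172,-0.022,0,0,0.31,0.8],[0.295,-0.172,-0.022,0,0,0.31,0.8]]]'
python3 -c "
from h import *
print(to([*p2w((-.148,.057)),.12]),sensors.get_obs()['grip_width'])"
```

```text
clock: 1.5
position: [0.4542, -0.2933, 0.2711]
ee_rot: [0.999, 0.053, 0.001, -0.001]
ft_force: [0.3, -0.6, 0.1]
grip_width: 0.099
grasp_force: 0.0
[ 0.08  -0.527  0.152] 0.09880166484366136
```

```bash
python3 -m inch '[[[0.07,-0.3,0.02,0,0,0,0.8],[0.07,-0.3,0.02,0,0,0,0.8],[0.07,-0.3,0.02,0,0,0,0.8],[0.07,-0.3,0.02,0,0,0,0.8],[0.07,-0.3,0.02,0,0,0,0.8],[0.08,-0.527,0.1,0,0,0,0.8],[0.08,-0.527,0.1,0,0,0,0.8],[0.08,-0.527,0.152,0,0,0,0.8],[0.08,-0.527,0.152,0,0,0,0.8],[0.08,-0.527,0.152,0,0,0,0.8]]]'
python3 -c "
from h import *
print(to([*p2w((-.148,.057)),.022]))
s=sensors.get_obs();print((Ro.from_quat(s['ee_rot']).inv()*Ro.from_euler('z',YAW)*Ro.from_quat([1,0,0,0])).as_rotvec())
im=imaging.camera('scene');cv2.imwrite('pics/s1.png',cv2.resize(im[120:300,200:440],None,fx=3.3,fy=3.3))"
```

```text
clock: 2.5
position: [0.48, 0.1749, 0.1512]
ee_rot: [0.999, 0.047, 0.001, 0.0]
ft_force: [1.5, -0.4, -0.3]
grip_width: 0.099
grasp_force: 0.0
[ 0.004 -0.064  0.129]
[ 0.00021149 -0.00131445 -0.0030471 ]
```

View pics/s1.png

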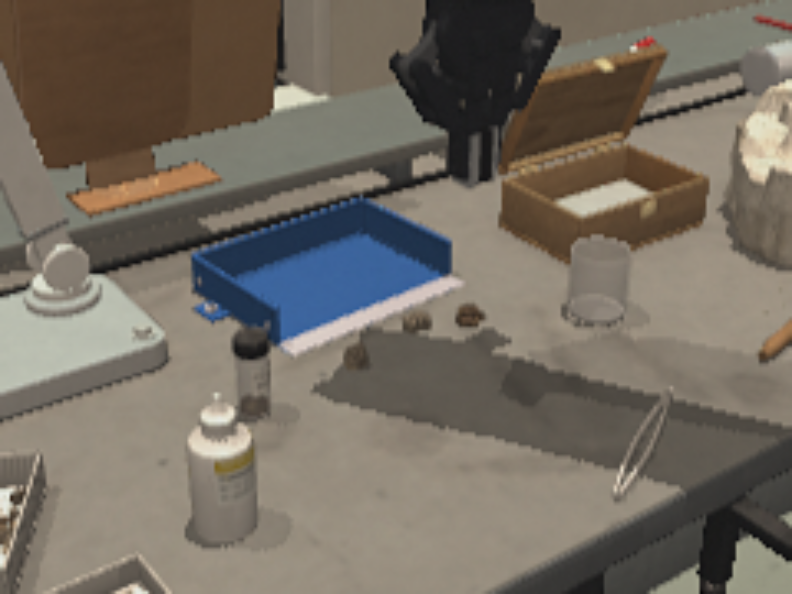

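The view shows the gripper with its fingers nearly shut at crop (470,170), high above the bench. The chips at (355,355), (415,320) and (470,315) are untouched. Next I go down behind the left chip.

```bash
python3 -m inch '[[[0.004,-0.035,0.02,0,0,0,0.8],[0.004,-0.064,0.05,0,0,0,0.8],[0.004,-0.064,0.09,0,0,0,0.8],[0.004,-0.064,0.115,0,0,0,0.8],[0.004,-0.064,0.129,0,0,0,0.8],[0.004,-0.064,0.129,0,0,0,0.8],[0.004,-0.064,0.129,0,0,0,0.8]]]'
python3 -c "
from h import *
s=sensors.get_obs();print(w2p(s['position']),s['position'][2])
print(to([*p2w((-.148,.057)),.022]),to([*p2w((-.035,.055)),.022]))
im=imaging.camera('scene');cv2.imwrite('pics/s2.png',cv2.resize(im[170:270,240:400],None,fx=5,fy=5))"
```

```text
clock: 3.25
position: [0.4786, 0.2379, 0.0237]
ee_rot: [0.999, 0.048, 0.001, -0.0]
ft_force: [0.2, -0.0, -0.3]
grip_width: 0.102
grasp_force: 0.0
[-0.14770481  0.05562383] 0.023727674898148164
[-0.    -0.001  0.002] [0.113 0.    0.002]
```

View pics/s2.png

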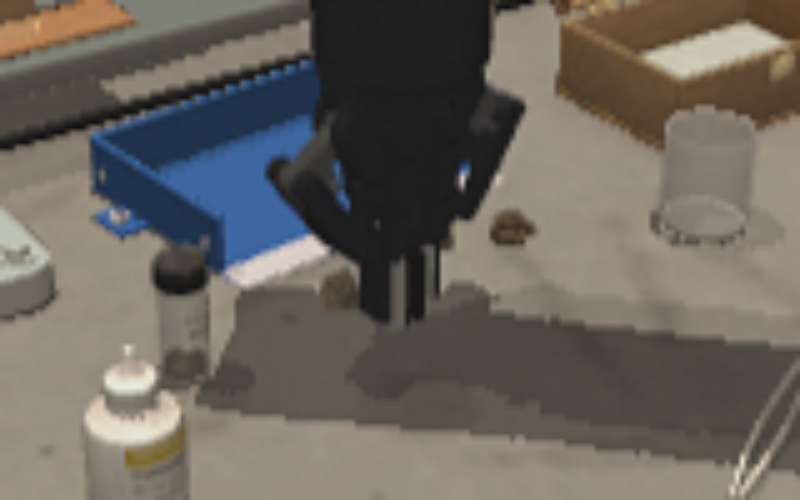

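The fingers stand at crop (400,300), right behind the left chip at (338,290), clear of the vial and the jar. Now the first sweep.

```bash
python3 -m inch '[[[0.004,0,0.003,0,0,0,0.8],[0.01,0,0.003,0,0,0,0.8],[0.02,0,0.003,0,0,0,0.8],[0.03,0,0.003,0,0,0,0.8],[0.04,0,0.003,0,0,0,0.8],[0.05,0,0.003,0,0,0,0.8],[0.06,0,0.003,0,0,0,0.8],[0.07,0,0.003,0,0,0,0.8],[0.08,0,0.003,0,0,0,0.8],[0.09,0,0.003,0,0,0,0.8]]]'
python3 -c "
from h import *
s=sensors.get_obs();print(w2p(s['position']),s['position'][2])
im=imaging.camera('scene');cv2.imwrite('pics/s3.png',cv2.resize(im[170:270,240:400],None,fx=5,fy=5))"
```

```text
clock: 4.3
position: [0.5682, 0.2465, 0.0196]
ee_rot: [0.999, 0.048, 0.0, 0.0]
ft_force: [0.3, 0.9, -0.8]
grip_width: 0.097
grasp_force: 0.1
[-0.05763235  0.05542006] 0.01964587706064431
```

View pics/s3.png

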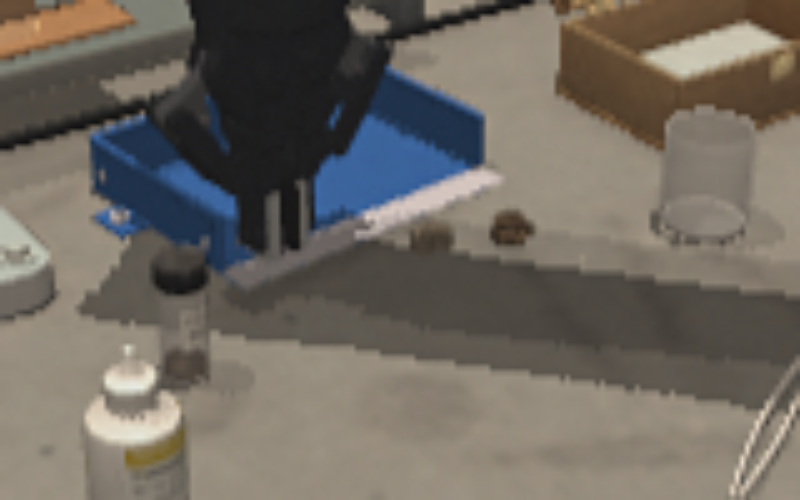

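The fingers are at crop (275,240) over the strip, with the chip hidden ahead of them. The other two chips at (432,237) and (510,228) are undisturbed. I'll continue, then back off and lift.

```bash
python3 -m inch '[[[0.01,0,0,0,0,0,0.8],[0.019,0,0,0,0,0,0.8],[0.025,0,0,0,0,0,0.8],[0.028,0,0,0,0,0,0.8],[0.03,0,0,0,0,0,0.8],[0.02,0,0,0,0,0,0.8],[0.005,0,0,0,0,0,0.8],[0.0,0,-0.03,0,0,0,0.8],[-0.02,0.01,-0.07,0,0,0,0.8],[-0.05,0.03,-0.07,0,0,0,0.8]]]'
python3 -c "
from h import *
s=sensors.get_obs();print(w2p(s['position']),s['position'][2])
print(to([*p2w((-.14,-.007)),.09]),to([*p2w((-.14,-.007)),.020]))"
```

```text
clock: 5.35
position: [0.5216, 0.2146, 0.0944]
ee_rot: [0.999, 0.049, 0.004, -0.002]
ft_force: [0.7, 0.5, 1.1]
grip_width: 0.098
grasp_force: 0.0
[-0.10714917  0.02819552] 0.09438925985248289
[-0.033  0.035  0.004] [-0.033  0.035  0.074]
```

```bash
python3 -m inch '[[[-0.03,0.03,0,0,0,0,0.8],[-0.033,0.033,0.005,0,0,0,0.8],[-0.033,0.033,0.04,0,0,0,0.8],[-0.033,0.033,0.055,0,0,0,0.8],[-0.033,0.033,0.065,0,0,0,0.8],[-0.033,0.033,0.068,0,0,0,0.8],[-0.033,0.033,0.069,0,0,0,0.8],[-0.033,0.033,0.069,0,0,0,0.8]]]'
python3 -c "
from h import *
s=sensors.get_obs();print(w2p(s['position']),s['position'][2])
im=imaging.camera('scene');cv2.imwrite('pics/s4.png',cv2.resize(im[170:270,240:400],None,fx=5,fy=5))
for d in spotter.look_for('chip_a','scene'): X=ray('scene',d['pixel'],.006);print(d,w2p(X))"
```

```text
clock: 6.15
position: [0.4912, 0.1763, 0.0213]
ee_rot: [0.999, 0.048, 0.0, -0.0]
ft_force: [0.2, 0.6, 0.3]
grip_width: 0.098
grasp_force: 0.0
[-0.14115974 -0.00693281] 0.021275013295683303
{'pixel': [325.1, 217.1], 'conf': 0.47} [-0.10083387 -0.00403309]
```

View pics/s4.png

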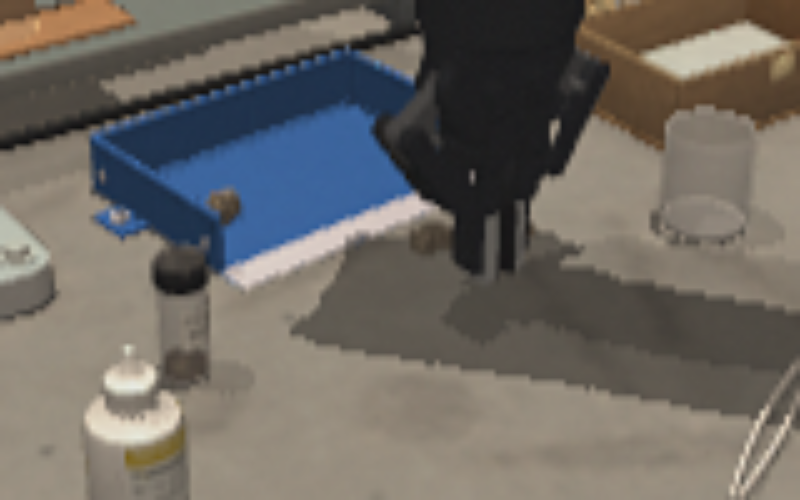

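The first chip is inside at (225,203). The fingers stand behind the middle chip at (430,235).

```bash
python3 -m inch '[[[0.004,0,0.001,0,0,0,0.8],[0.01,0,0.001,0,0,0,0.8],[0.02,0,0.001,0,0,0,0.8],[0.03,0,0.001,0,0,0,0.8],[0.04,0,0.001,0,0,0,0.8],[0.05,0,0.001,0,0,0,0.8],[0.06,0,0.001,0,0,0,0.8],[0.07,0,0.001,0,0,0,0.8],[0.08,0,0.001,0,0,0,0.8],[0.09,0,0.001,0,0,0,0.8]]]'
python3 -m inch '[[[0.009,0,0,0,0,0,0.8],[0.016,0,0,0,0,0,0.8],[0.02,0,0,0,0,0,0.8],[0.022,0,0,0,0,0,0.8],[0.012,0,0,0,0,0,0.8],[0.0,0,0,0,0,0,0.8],[-0.005,0,-0.03,0,0,0,0.8],[-0.02,0.01,-0.07,0,0,0,0.8],[-0.06,0.02,-0.07,0,0,0,0.8],[-0.06,0.02,-0.07,0,0,0,0.8]]]'
python3 -c "
from h import *
s=sensors.get_obs();print(w2p(s['position']),s['position'][2])
im=imaging.camera('scene')
for d in spotter.look_for('chip_a','scene'): X=ray('scene',d['pixel'],.006);print(d,w2p(X))
print(to([*p2w((-.158,-.044)),.09]),to([*p2w((-.158,-.044)),.020]))"
```

```text
clock: 7.25
position: [0.5812, 0.1845, 0.0196]
ee_rot: [0.999, 0.048, -0.0, 0.0]
ft_force: [-0.1, 0.6, 0.6]
grip_width: 0.098
grasp_force: 0.1
clock: 8.25
position: [0.5175, 0.1569, 0.0892]
ee_rot: [0.999, 0.048, -0.002, 0.002]
ft_force: [0.2, -1.2, -0.4]
grip_width: 0.099
grasp_force: 0.0
[-0.11686509 -0.02877217] 0.0891937394594801
{'pixel': [342.1, 211.3], 'conf': 0.59} [-0.10670524 -0.05602813]
[-0.045  0.016 -0.   ] [-0.045  0.016  0.07 ]
```

```bash
python3 -m inch '[[[-0.035,0.01,0,0,0,0,0.8],[-0.045,0.018,0.005,0,0,0,0.8],[-0.045,0.018,0.04,0,0,0,0.8],[-0.045,0.018,0.055,0,0,0,0.8],[-0.045,0.018,0.065,0,0,0,0.8],[-0.045,0.018,0.068,0,0,0,0.8],[-0.045,0.018,0.07,0,0,0,0.8],[-0.045,0.018,0.07,0,0,0,0.8]]]'
python3 -c "
from h import *
s=sensors.get_obs();print(w2p(s['position']),s['position'][2],w2p(ray('scene',(342.4,215.6),.006)))
im=imaging.camera('scene');cv2.imwrite('pics/s5.png',cv2.resize(im[170:270,240:400],None,fx=5,fy=5))"
```

```text
clock: 9.15
position: [0.48, 0.1369, 0.0201]
ee_rot: [0.999, 0.048, 0.0, -0.0]
ft_force: [0.0, -1.3, 0.7]
grip_width: 0.101
grasp_force: 0.0
[-0.1561662  -0.04499661] 0.020138847066662975 [-0.12283614 -0.04134308]
```

View pics/s5.png

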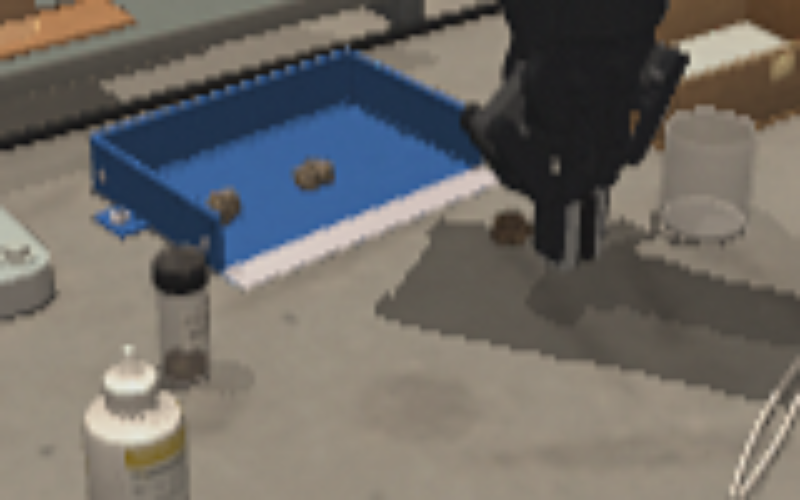

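Two chips are inside, at (225,203) and (313,173). The fingers stand behind the last chip at (510,228), clear of the jar.

```bash
python3 -m inch '[[[0.006,0,0,0,0,0,0.8],[0.015,0,0,0,0,0,0.8],[0.025,0,0,0,0,0,0.8],[0.035,0,0,0,0,0,0.8],[0.045,0,0,0,0,0,0.8],[0.055,0,0,0,0,0,0.8],[0.065,0,0,0,0,0,0.8],[0.075,0,0,0,0,0,0.8],[0.085,0,0,0,0,0,0.8],[0.095,0,0,0,0,0,0.8]]]'
python3 -m inch '[[[0.009,0,0,0,0,0,0.8],[0.018,0,0,0,0,0,0.8],[0.025,0,0,0,0,0,0.8],[0.029,0,0,0,0,0,0.8],[0.031,0,0,0,0,0,0.8],[0.02,0,0,0,0,0,0.8],[0.005,0,-0.0,0,0,0,0.8],[0.0,0,-0.03,0,0,0,0.8],[-0.04,0,-0.075,0,0,0,0.8],[-0.09,0,-0.12,0,0,0,0.8]]]'
python3 -m inch '[[[-0.03,0,-0.04,0,0,0,0.8],[-0.03,0,-0.08,0,0,0,0.8],[-0.03,0,-0.08,0,0,0,0.8]]]'
python3 -c "
from h import *
im=imaging.camera('scene');cv2.imwrite('pics/s6.png',cv2.resize(im[170:270,240:400],None,fx=5,fy=5))
for d in spotter.look_for('chip_a','scene'): X=ray('scene',d['pixel'],.006);print(d,w2p(X))"
```

```text
clock: 10.2
position: [0.5748, 0.1458, 0.0198]
ee_rot: [0.999, 0.048, -0.0, 0.0]
ft_force: [-4.0, -1.3, 4.8]
grip_width: 0.103
grasp_force: 3.0
clock: 11.2
position: [0.5046, 0.1391, 0.122]
ee_rot: [0.999, 0.048, 0.0, -0.0]
ft_force: [-0.5, -0.4, 1.3]
grip_width: 0.099
grasp_force: 0.0
clock: 11.5
position: [0.4771, 0.1369, 0.2065]
ee_rot: [0.999, 0.048, 0.005, -0.0]
ft_force: [0.5, 0.4, 0.8]
grip_width: 0.098
grasp_force: 0.0
{'pixel': [318.6, 198.7], 'conf': 0.48} [-0.01596184 -0.05672285]
{'pixel': [300.1, 203.9], 'conf': 0.4} [-0.00741551 -0.00044403]
```

View pics/s6.png

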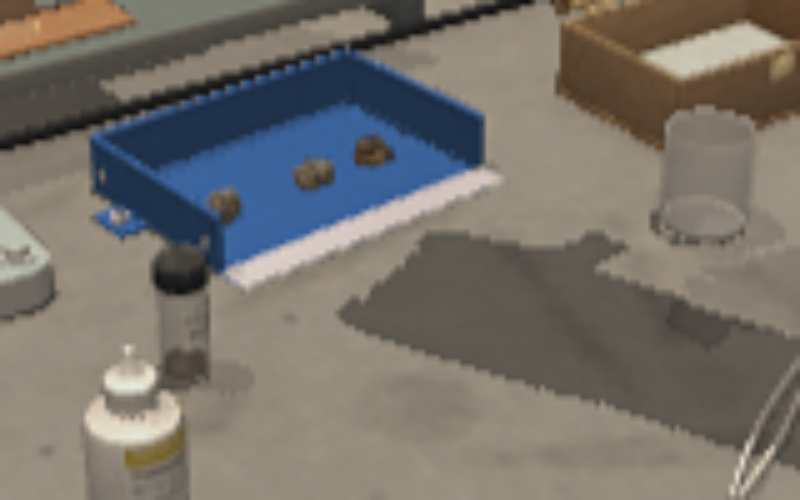

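All three chips lie well inside on the blue floor, at (225,203), (313,173) and (373,151). The vial and the jar have not moved, and the arm is clear.

```bash
python3 -c "
from h import *
print(order.hand_in())"
```

```text
the job is handed in; nothing more can be done
None
```

All three chips were swept into the scoop and lie on the blue floor past the strip, the vial, jar and glue bottle were left alone, and the job is handed in at about 11.6 s; no verdict was returned.

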